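# Hang the trivets on the hook, largest first

### The job

Hang the three wooden trivets from the rack on the steel hook by the eyes in their handles, one at a time: the largest first, nearest the post, then the middle one, then the smallest. Let each hang freely from the arm, then turn the red keeper at the hook's end fully crosswise so that nothing can slip off. Do not disturb the kettle, the mugs or the caddy.

Things in the scene. Friction and masses are not known exactly. Their poses are not given: they have to be found in the camera images.
- large_grip (a point): Largest wooden paddle trivet, a flat board 10 mm thick, 142 mm tall, faces alike: body 92 mm wide, 72 mm tall, then a 30 mm wide handle with an oblong eye, topped by a solid 30 x 30 mm grip. Starts upright in a rack slot. About 90 g. Point: the grip's centre, 127 mm above the bottom edge. x through the thickness, y along the width, z up the handle.
- large_eye (a point): Centre of the largest trivet's eye (opening 18 mm wide along y, 32 mm tall along z, running through along x), 96 mm above its bottom edge and 31 mm below the centre of the grip. Same axes.
- medium_grip (a point): Middle-sized wooden paddle trivet, a flat board 10 mm thick, 142 mm tall, faces alike: body 72 mm wide, 60 mm tall, then a 30 mm wide handle with an oblong eye, topped by a solid 30 x 30 mm grip. Starts upright in a rack slot. About 70 g. Point: the grip's centre, 127 mm above the bottom edge. x through the thickness, y along the width, z up the handle.
- medium_eye (a point): Centre of the middle-sized trivet's eye (opening 18 mm wide along y, 32 mm tall along z, running through along x), 96 mm above its bottom edge and 31 mm below the centre of the grip. Same axes.
- small_grip (a point): Smallest wooden paddle trivet, a flat board 10 mm thick, 142 mm tall, faces alike: body 54 mm wide, 48 mm tall, then a 30 mm wide handle with an oblong eye, topped by a solid 30 x 30 mm grip. Starts upright in a rack slot. About 50 g. Point: the grip's centre, 127 mm above the bottom edge. x through the thickness, y along the width, z up the handle.
- small_eye (a point): Centre of the smallest trivet's eye (opening 18 mm wide along y, 32 mm tall along z, running through along x), 96 mm above its bottom edge and 31 mm below the centre of the grip. Same axes.
- rack: Fixed round brown wicker-look rack, 170 mm across, origin under its centre. Three parallel slots along its y, at x = -45, 0, +45 mm, 13 mm wide, open at both ends, between rails 110 mm long; slot floor 12 mm, rail tops 38 mm above the dresser. One trivet in each; which is where changes.
- hook: Fixed dark steel hook stand, origin under its centre: a 14 mm thick upright post on a round foot 120 mm across and 12 mm thick. At its top a level round bar (the arm, 8 mm thick) runs 140 mm along its -x, roughly towards the robot; the free end turns up and carries the red keeper. Trivets get on over that end.
- hook_root (a point): On the post's axis, at the height of the arm's centre line, 155 mm above the dresser. The arm runs from here along -x; z is up. The eye centre of a hung trivet lies 12 mm below the arm's centre line.
- keeper_bar (a point): Red keeper, a bar 50 mm long (its x), 10 mm wide, 12 mm tall, pivoted at its middle about the vertical on the hook's end. Point: the bar's centre, 140 mm out from hook_root and 12 mm above the arm's centre line. Arm and keeper together reach from 4 mm below to 18 mm above that line.
- keeper (a joint): Keeper angle, rad: 0 in line with the arm (an eye passes over it), 1.5 (end stop) crosswise, so that nothing can come off. Grows anticlockwise seen from above; 0 is also a stop. Light friction (0.02 N m); stays where left.
- kettle: White ceramic kettle on a fixed round brown wicker-look tray (290 mm across, 48 mm high), about 125 mm across and 130 mm high, with spout and handle; origin under its centre. Leave alone.
- mug_a: Brown mug on the tray, 72 mm across, 82 mm high, handle at its +y; origin under its centre. Leave alone.
- mug_b: Second brown mug on the tray, same size. Leave alone.
- caddy: Round steel tea caddy with a spring clip over its lid, standing on the dresser, 76 mm across, 94 mm high; origin under its centre. Leave alone.
Mind the look-alikes: they are no part of the job. Leave any yellow look-alike of the part that bears large_grip alone.

How it is judged:
By the outcome, as a careful person would: the job done as asked, in the order asked, and still so for the second after the job is handed in, with the robot touching nothing.
It also fails if it takes over 72 s, if anything falls off the work surface, if the arm or the gripper's body presses on something with over 40 N, if the wrist force passes 120 N, or if a joint passes its speed limit or range.

### The arm

A 6-joint arm with a two-finger parallel gripper is mounted at the origin on the work surface. World frame = base frame: x ahead of the robot, y to its left, z up, the work surface at z = 0. Lengths are in mm, angles in rad, forces in N, time in s.
With the tool pointing down it reaches from about 250 to 775 mm from the base axis. Payload 4 kg.
Tool frame: the origin (TCP) lies at the very end of the fingers, on their centre line; the grasp point (between the pads) lies 19 mm behind it (r.grip_depth is the distance from the TCP to the grasp point, in mm); z points along the fingers, y is the line along which they close (so a half turn about z gives the same grasp; the last joint's range is limited). The gripper opens to 94 mm and grips with 3 to 60 N. Pads are 16 mm wide; open, the fingers measure 119 mm over their backs; the gripper's body (75 mm by 177 mm) begins 78 mm behind the grasp point.
Start: joints at [1.004, 0.087, 1.371, -0, 1.684, -0.103], TCP at [246.055, 491.912, 205.506] pointing down, gripper open.
Joint ranges: [-3.1, 3.1], [-0.76, 2.03], [0.27, 2.55], [-1.08, 4.22], [0.17, 2.65], [-2.57, 2.57]. Speed limits (rad/s): [2.79, 2.79, 3.14, 3.14, 3.14, 3.14].

### API

Orientations are given as [roll, pitch, yaw] about the fixed x, y, z axes, in that order (R = Rz(yaw) Ry(pitch) Rx(roll)).
In Python, from cell import r gives the robot as it stands.
- The arm moves only by the tool drive_tool, never from a script. Its argument "series" is text: rows parted by semicolons, each of 7 numbers parted by spaces: the shift along the tool's x, y, z in cm, then the turn, a rotation vector about the tool's x, y, z in rad, then the finger opening in cm, from 0 to 9.4. A call has 1 to 10 rows; each row shifts and turns the commanded pose from where the row before left it, along the tool's axes as they then stand; what a row does not reach is not made up. A row lasts 1/8 s, in which the tool goes at most 62.5 mm and 10.7 degrees, less where a joint would pass 70% of its speed; a pose out of reach is approached as far as the arm can. A call is refused whole if a number of a shift passes 6.25 or a number of a turn 0.188, either way. A call with a gripper value outside its range is refused whole. The fingers move at their own pace and stop on an object; "force" is the grip in N (left out, the last holds). Time passes only in rows, so rows that do not move let the fingers close. It gives the time, the measured TCP pose, the force, the opening and the grip force at its end, in the units of the state.
- r.state(): the state, without advancing time (a new reading comes with each control period).
- r.get_image(name): name is "side" or "top"; returns (picture, depth): 384x512x3 uint8, red, green, blue; 384x512 float32, mm along the optical axis (not along the pixel's ray), 0 where there is no reading.
- r.camera_model(name): a dict with "intrinsics" (3x3 intrinsics, pixels), "R" (3x3) and "t" (3): a world point X has camera coordinates R X + t. Camera axes: x right, y down, z forward; pixel columns grow to the right and rows downward; lengths in mm; the calibration is good to about 2 mm. A picture is of the moment at which its call begins. camera_model takes no time and is no camera call.
- r.finish_job(): hands the job in; it is judged then, once.
The state is a dict: "time_s": time; "q": joint angles; "qd": joint speeds; "joint_torque": joint torques, N m; "eef_pos": TCP position; "tcp_rot": TCP orientation; "wrist_force": force on the tool from outside, world axes, zero at the start; "moment": the same for the moment, N m; "opening": opening from 0.0 (shut) to 1.0 (fully open); "grasp_force": force on a finger pad.
Only numpy, scipy, OpenCV 4.12 (cv2) and the standard library are available. Lean on these libraries where they do the work, as an engineer would, in place of code of your own. Each camera call takes 0.05 s, during which the arm holds its last target. There are 200 camera calls.

## Working session

There is one attempt and no reset: what is moved stays moved. The work goes in short steps, Python scripts to look and compute and a tool call to move; the robot and the scene stay as the last step left them, time stands still between calls to the robot, and variables do not carry over. Pictures are saved under pics/ and viewed, at most 10 in all, crops included, and the job is handed in when it is done.

Besides the shell and the picture viewer there is one more tool, called after ">>>" as name(argument=value, ...), one argument or row to a line, values as JSON. drive_tool: Moves the arm, as the interface text tells. Its arguments: {"type":"object","properties":{"series":{"type":"string"},"force":{"type":"number"}},"required":["series"]}

```bash
mkdir -p pics; ls
cat > h.py <<'E'
import numpy as np,cv2
from cell import r
def pts(name):
    im,d=r.get_image(name);c=r.camera_model(name);K=np.array(c["intrinsics"]);R=np.array(c["R"]);t=np.array(c["t"])
    v,u=np.mgrid[:384,:512]
    P=np.stack([(u-K[0,2])/K[0,0]*d,(v-K[1,2])/K[1,1]*d,d],-1)
    W=(P-t)@R
    W[d==0]=np.nan
    return im,W
def save(n,im,s=1):
    cv2.imwrite("pics/"+n,cv2.resize(im[...,::-1],None,fx=s,fy=s,interpolation=cv2.INTER_CUBIC))
E
python3 - <<'E'
from h import *
a,W=pts("top");b,V=pts("side")
np.savez("s.npz",a=a,W=W,b=b,V=V)
save("top.png",a,1.5);save("side.png",b,1.5)
for n in("top","side"):
    c=r.camera_model(n);print(n,-np.array(c["R"]).T@np.array(c["t"]),np.array(c["R"])[2])
print(r.state())
E
```

```text
pics
top [ 368.05149224  -28.38847231 1679.70023536] [ 0.08900318  0.005582   -0.9960157 ]
side [483.41360252 753.38380082 883.93802759] [ 0.04130535 -0.71252289 -0.70043201]
{'time_s': 0.1, 'q': array([ 1.00388857e+00,  8.78799360e-02,  1.37208419e+00,  3.34422770e-05,
        1.68360606e+00, -1.03080057e-01]), 'qd': array([-0.00163243, -0.00361004, -0.00333636, -0.00046795,  0.00077629,
       -0.00184903]), 'joint_torque': array([ 2.31612546e-03, -3.41251624e+01, -3.03302586e+01,  7.19910627e-02,
        3.04011733e-02, -1.07898668e-04]), 'eef_pos': array([245.77494522, 491.48252448, 204.43146644]), 'tcp_rot': array([-3.13962904e+00, -2.36543673e-04,  2.67776846e+00]), 'wrist_force': array([1.13738594, 0.24415815, 0.17156185]), 'moment': array([-0.04510385, -0.01125743, -0.0298143 ]), 'grasp_force': 0.0, 'opening': 1.0016382627958142}
```

View pics/top.png

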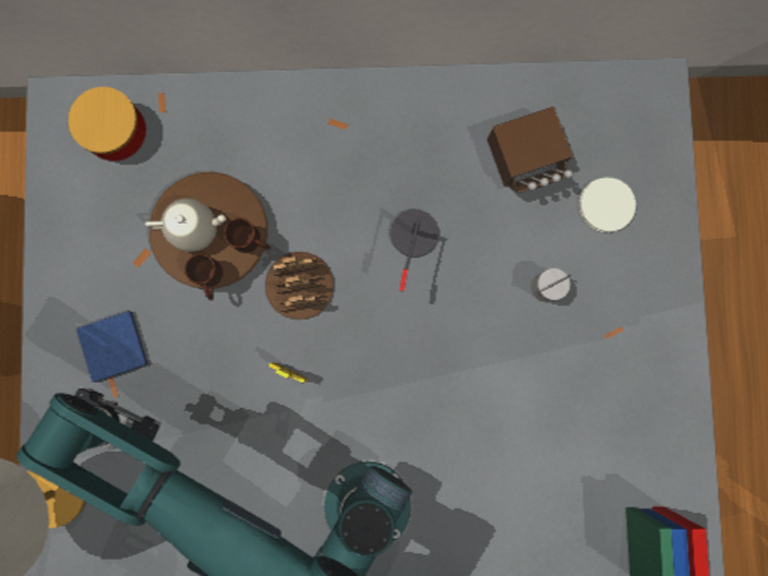

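View pics/side.png

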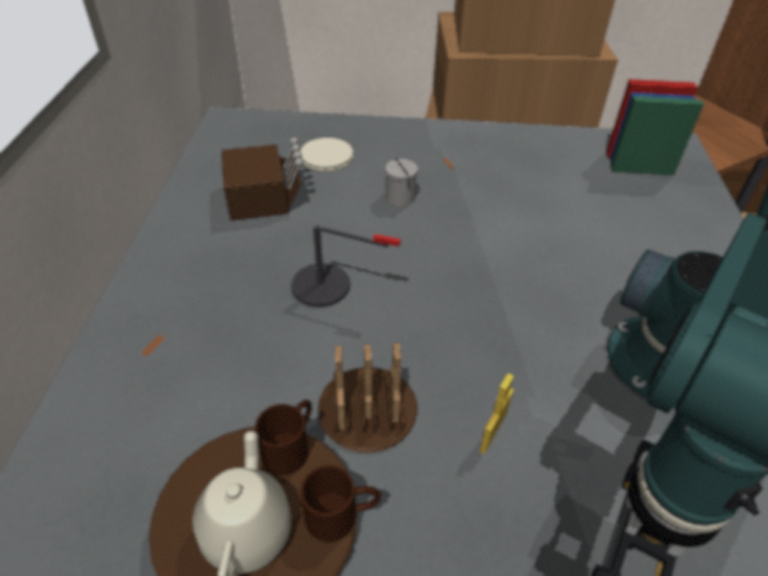

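The top view shows the hook with the red keeper at (405,280), the rack at (300,285) and the kettle tray at (208,230), with mugs on it. There are four paddle shapes. Three wooden ones stand in the rack at (300,262), (300,280) and (300,298). The yellow one at (287,372) is the look-alike to leave alone. Next I measure the three in the rack to tell their sizes.

```bash
cat > m.py <<'E'
from h import *
z=np.load("s.npz");a,W,b,V=[z[k] for k in"aWbV"]
save("crop.png",np.hstack([a[160:220,170:230],cv2.resize(b[225:300,205:280],(60,60))]),6)
def show(n,P):print(n,len(P),np.round(P.mean(0),1),np.round(np.percentile(P,2,0)),np.round(np.percentile(P,98,0)))
for nm,im,X in(("top",a,W),("side",b,V)):
    print(nm)
    hsv=cv2.cvtColor(im,cv2.COLOR_RGB2HSV);Z=X[...,2]
    red=((hsv[...,0]<8)|(hsv[...,0]>172))&(hsv[...,1]>180)&(hsv[...,2]>120)&(Z>120)&(Z<220)
    if nm=="top":red[:,:200]=False
    red[:, :130]=False
    P=X[red];show("red",P)
    if len(P)>3:
        q=P-P.mean(0);print(" axis",np.linalg.svd(q[:,:2],full_matrices=False)[2][0])
# hook arm / post from side & top
for nm,im,X in(("top",a,W),("side",b,V)):
    m=(im.max(-1)<75)&(X[...,2]>135)&(X[...,2]<175)&(X[...,0]>480)&(X[...,1]<20)&(X[...,1]>-170)
    P=X[m];show(nm+" arm",P)
    l=cv2.fitLine(P[:,:2].astype(np.float32),cv2.DIST_HUBER,0,.01,.01).ravel();print(l,P[:,0].min(),P[:,0].max())
    m=(im.max(-1)<75)&(X[...,2]>5)&(X[...,2]<20)&(X[...,0]>500)&(X[...,1]<20)&(X[...,1]>-190)
    if m.any():show(nm+" foot",X[m]); print(cv2.minEnclosingCircle(X[m][:,:2].astype(np.float32)))
# rack
for nm,im,X in(("top",a,W),("side",b,V)):
    m=(np.hypot(X[...,0]-470,X[...,1]-125)<130)&(X[...,2]>120)&(X[...,2]<170)
    n,L,st,_=cv2.connectedComponentsWithStats(m.astype(np.uint8))
    for i in range(1,n):
        if st[i,4]>8:show(f"{nm} grip px{st[i,:4]}",X[L==i])
E
python3 m.py
```

```text
top
red 309 [ -27.1 -653.1  207.7] [-117. -712.  173.] [535. -94. 217.]
 axis [-0.7092272  -0.70497998]
side
red 138 [  80.4 -519.3  198.4] [-163. -699.  167.] [546. -86. 212.]
 axis [0.7248231  0.68893503]
top arm 39 [ 625.2 -126.7  157. ] [ 581. -140.  149.] [ 662. -113.  162.]
[ 9.6494269e-01 -2.6246059e-01  6.2325342e+02 -1.2655863e+02] 580.9042144795706 664.7490322731277
top foot 113 [ 659.5 -139.    12.2] [ 605. -187.    6.] [690. -91.  19.]
((654.9027099609375, -133.260986328125), 57.59880065917969)
side arm 115 [ 615.8 -116.9  154.1] [ 532. -132.  137.] [668. -94. 160.]
[ 9.64620888e-01 -2.63641000e-01  6.13641785e+02 -1.16187996e+02] 528.9759365950803 668.2676191909554
side foot 795 [ 661.3 -124.    12.5] [ 609. -182.    7.] [714. -75.  16.]
((662.242919921875, -130.69717407226562), 60.85181427001953)
top grip px[189 171  10   6] 40 [577.8 159.3 146.1] [572. 146. 122.] [584. 174. 158.]
top grip px[191 184  10   6] 39 [533.9 152.6 148.4] [528. 139. 122.] [541. 167. 160.]
top grip px[193 197  10   5] 36 [489.7 145.7 149.2] [484. 133. 124.] [496. 160. 160.]
side grip px[262 229   6  19] 94 [494.  155.5 145.9] [487. 137. 123.] [501. 165. 156.]
side grip px[224 231   5  20] 86 [581.7 170.9 144.8] [576. 151. 120.] [588. 180. 157.]
side grip px[243 230   5  19] 86 [538.  162.5 146.3] [533. 144. 122.] [544. 173. 157.]
```

View pics/crop.png

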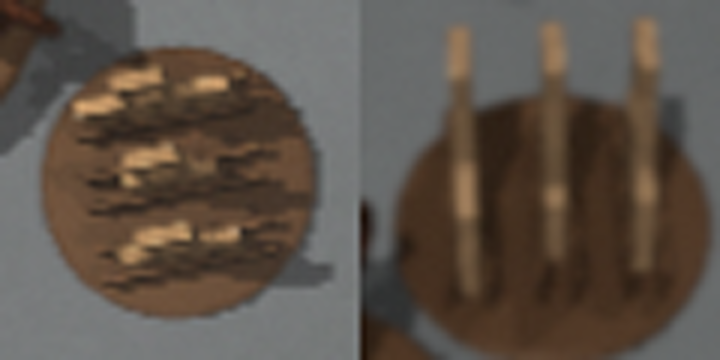

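The enlarged crop agrees with the sizes given. The far slot (top of the crop) holds the widest body, the near slot the next, and the middle slot the narrowest. All three are wood-coloured. I will confirm this with numbers and refine the hook.

```bash
cat >> h.py <<'E'
def cast(name,u,v,z):
    c=r.camera_model(name);K=np.array(c["intrinsics"]);R=np.array(c["R"]);t=np.array(c["t"])
    C=-R.T@t; d=(np.stack([(np.asarray(u)-K[0,2])/K[0,0],(np.asarray(v)-K[1,2])/K[1,1],np.ones(np.shape(u))],-1))@R
    return C+d*((z-C[2])/d[...,2])[...,None]
E
cat > m2.py <<'E'
from h import *
z=np.load("s.npz");a,W,b,V=[z[k] for k in"aWbV"]
for nm,im,X,zp in(("top",a,W,173),("side",b,V,170)):
    near=(X[...,0]>460)&(X[...,0]<580)&(X[...,1]>-140)&(X[...,1]<-50)&(X[...,2]>100)
    red=near&(im[...,0]>110)&(im[...,1]<70)
    v,u=np.nonzero(red);P=cast(nm,u,v,zp)
    (cx,cy),(w,h),ang=cv2.minAreaRect(P[:,:2].astype(np.float32))
    print(nm,"red n",len(u),"mean",P.mean(0).round(1),"rect",np.round([cx,cy,w,h,ang],1),"depthmean",X[red].mean(0).round(1), "axis",np.linalg.svd(P[:,:2]-P[:,:2].mean(0),full_matrices=False)[2][0].round(3))
    # foot
    U=np.stack(np.meshgrid(range(512),range(384)),-1);F=cast(nm,U[...,0],U[...,1],12.)
    dark=(im.max(-1)<72)&(np.hypot(F[...,0]-662,F[...,1]+131)<75)
    Q=F[dark&(X[...,2]<60)];
    (cx,cy),(w,h),_=cv2.minAreaRect(Q[:,:2].astype(np.float32));print(" foot",np.round([cx,cy,w,h],1),Q.min(0).round(),Q.max(0).round(),cv2.minEnclosingCircle(Q[:,:2].astype(np.float32)))
    # post top / arm points
    post=(im.max(-1)<75)&(np.hypot(X[...,0]-662,X[...,1]+131)<25)&(X[...,2]>25)&(X[...,2]<140)
    if post.sum()>3:print(" post",X[post].mean(0).round(1),post.sum())
    yaw=.153;ex=np.array([np.cos(yaw),np.sin(yaw)]);ey=np.array([-ex[1],ex[0]])
    G=(X[...,:2]-[535,157.])
    s=G@ex;y=G@ey
    for k in(-44,1,45):
        for lo,hi in((46,56),(62,69),(74,81),(130,160)):
            m=(abs(s-k)<12)&(X[...,2]>lo)&(X[...,2]<hi)
            if m.sum()>2:print("  slot",k,"z",lo,hi,"n",m.sum(),"y",np.percentile(y[m],[3,97]).round(),"x",s[m].mean().round(1))
E
python3 m2.py
```

```text
top red n 30 mean [525. -96. 173.] rect [525.2 -96.1   6.6  48.3  77. ] depthmean [524.9 -96.  173.6] axis [-0.975  0.222]
 foot [ 642.1 -126.5  112.8   82.1] [ 601. -194.   12.] [693. -91.  12.] ((656.001708984375, -136.0924835205078), 58.50050354003906)
 post [ 655.8 -132.4   80.9] 10
  slot -44 z 46 56 n 4 y [-36.  -6.] x -51.8
  slot -44 z 62 69 n 6 y [-34.  33.] x -46.3
  slot -44 z 74 81 n 11 y [-32.  24.] x -48.4
  slot -44 z 130 160 n 32 y [-17.  10.] x -46.4
  slot 1 z 46 56 n 9 y [-25.  22.] x -4.2
  slot 1 z 62 69 n 6 y [-21. 172.] x -0.9
  slot 1 z 74 81 n 7 y [ -8. 200.] x 0.5
  slot 1 z 130 160 n 47 y [-279.   10.] x -0.8
  slot 45 z 46 56 n 133 y [-17. 259.] x 47.0
  slot 45 z 62 69 n 11 y [-45. 230.] x 44.5
  slot 45 z 74 81 n 22 y [-45. 235.] x 43.7
  slot 45 z 130 160 n 55 y [-297.  217.] x 43.9
side red n 70 mean [527.  -93.1 170. ] rect [528.3 -92.5  18.5  47.5  78. ] depthmean [526.9 -92.  170.9] axis [-0.968  0.25 ]
 foot [ 662.8 -133.7  113.3  137.1] [ 604. -200.   12.] [719. -65.  12.] ((664.7584838867188, -133.50624084472656), 69.502685546875)
 post [ 661.5 -128.2   83.7] 126
  slot -44 z 46 56 n 16 y [-23.  36.] x -39.0
  slot -44 z 62 69 n 12 y [-10.  35.] x -39.3
  slot -44 z 74 81 n 17 y [-14.  32.] x -41.0
  slot -44 z 130 160 n 96 y [-250.   14.] x -40.8
  slot 1 z 46 56 n 12 y [-7. 27.] x 5.7
  slot 1 z 62 69 n 14 y [ 1. 23.] x 4.1
  slot 1 z 74 81 n 20 y [  5. 208.] x 6.7
  slot 1 z 130 160 n 102 y [-274.   15.] x 3.3
  slot 45 z 46 56 n 186 y [ 44. 264.] x 49.5
  slot 45 z 62 69 n 37 y [ 44. 240.] x 46.3
  slot 45 z 74 81 n 46 y [ 37. 241.] x 47.9
  slot 45 z 130 160 n 143 y [-291.  236.] x 46.2
```

>>> drive_tool(
  series="0 0 -4 0 0 0.18 9.4;0 0 -3 0 0 0.18 6;0 0 0 0 0 0.18 4;0 0 0 0 0 0.18 4;0 0 0 0 0 0.18 4;0 0 0 0 0 0.054 4",
  force=25,
)

```text
time_s: 0.85
eef_pos: [245.9, 491.7, 274.8]
tcp_rot: [-3.141, 0.001, 1.721]
wrist_force: [0.1, -0.1, -0.0]
opening: 0.502
grasp_force: 0.0
```

>>> drive_tool(
  series="-4.7 3.5 0 0 0 0 4;-4.7 3.5 0 0 0 0 4;-4.7 3.5 0 0 0 0 4;-4.7 3.5 0 0 0 0 4;-4.7 3.5 0 0 0 0 4;-4.7 3.5 0 0 0 0 4;-4.7 3.5 0 0 0 0 4;-4.7 3.5 0 0 0 0 4;0 0 4.5 0 0 0 4;0 0 4.5 0 0 0 4",
)

```text
time_s: 2.1
eef_pos: [580.8, 161.9, 184.0]
tcp_rot: [3.141, -0.0, 1.722]
wrist_force: [0.9, -0.4, -0.3]
opening: 0.427
grasp_force: 0.0
```

Run:
```python
from h import *
s=r.state();print(s["time_s"],s["eef_pos"],s["tcp_rot"],s["opening"])
b,V=pts("side");a,W=pts("top")
save("p1.png",np.hstack([b[170:320,180:330],a[120:270,130:280]]),2.6)
```

```text
2.1 [580.83270274 161.91536735 183.9524273 ] [ 3.14136814e+00 -2.33343178e-04  1.72177376e+00] 0.4267940381605584
```

View pics/p1.png

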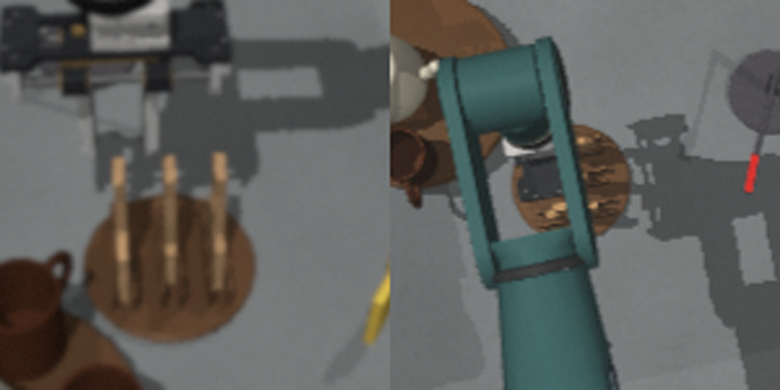

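The fingers straddle the far (largest) trivet: in the side crop they sit at x≈92 and x≈150, with its grip at x≈119. Going down and gripping.

>>> drive_tool(
  series="0 0 2 0 0 0 4;0 0 2 0 0 0 4;0 0 1.8 0 0 0 4;0 0 0 0 0 0 0;0 0 0 0 0 0 0;0 0 0 0 0 0 0;0 0 0 0 0 0 0",
)

```text
time_s: 3.08
eef_pos: [581.0, 163.2, 128.8]
tcp_rot: [3.139, -0.0, 1.724]
wrist_force: [-0.2, 0.6, 0.9]
opening: 0.106
grasp_force: 25.0
```

Run:
```python
from h import *
s=r.state();print(s["opening"]*94,s["grasp_force"],s["wrist_force"],s["moment"])
b,V=pts("side")
save("p2.png",b[190:300,190:300],5)
```

```text
9.931405117637135 24.98832643032074 [-0.17550383  0.5761249   0.85588297] [-0.01865795 -0.10119691 -0.0093141 ]
```

View pics/p2.png

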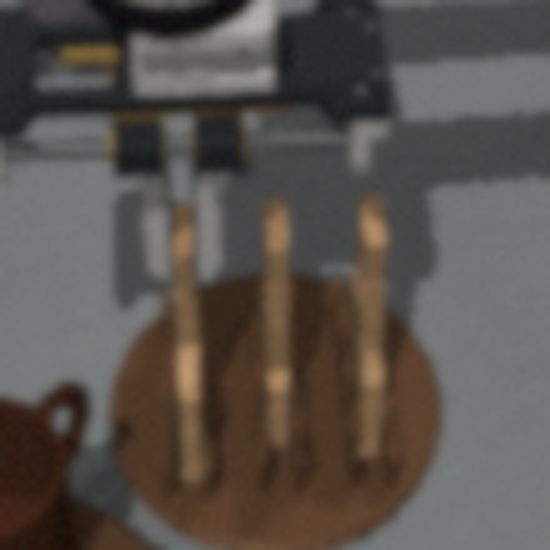

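Gripped at an opening of 9.9 mm with 25 N, and the other trivets are undisturbed. I lift, slide out along the slot direction away from the neighbours, then go round to the hook's end.

>>> drive_tool(
  series="0 0 -1 0 0 0 0;0 0 -1.3 0 0 0 0;0 0 -1.3 0 0 0 0;0 0 -1.3 0 0 0 0;0 0 -1 0 0 0 0;-2 0 0 0 0 0 0;-3 0 0 0 0 0 0;-3 0 0 0 0 0 0;-3 0 0 0 0 0 0;-2 0 0 0 0 0 0",
)

```text
time_s: 4.38
eef_pos: [599.6, 32.0, 185.7]
tcp_rot: [-3.14, 0.0, 1.722]
wrist_force: [0.1, -0.1, -0.8]
opening: 0.104
grasp_force: 25.0
```

>>> drive_tool(
  series="0 -2 0 0 0 0 0;0 -3 0 0 0 0 0;0 -3 0 0 0 0 0;0 -3 0 0 0 0 0;0 -3 0 0 0 0 0;0 -1 0 0 0 0.1 0;0 0 0 0 0 0.11 0;0 0 0 0 0 0.11 0;0 0 0 0 0 0.1 0;0 0 0 0 0 0 0",
)

```text
time_s: 5.62
eef_pos: [451.4, 11.3, 186.3]
tcp_rot: [-3.141, 0.0, 1.305]
wrist_force: [0.5, 0.9, -1.4]
opening: 0.106
grasp_force: 25.0
```

>>> drive_tool(
  series="-2 0 0 0 0 0 0;-3 1 0 0 0 0 0;-2.2 1 0 0 0 0 0;-1 0 0 0 0 0 0;0 0 0 0 0 0 0;0 0 0 0 0 0 0",
)

```text
time_s: 6.38
eef_pos: [449.2, -72.1, 186.5]
tcp_rot: [-3.142, -0.001, 1.305]
wrist_force: [-0.1, 0.3, -0.9]
opening: 0.107
grasp_force: 25.0
```

```bash
cat > q.py <<'E'
from h import *
import sys
s=r.state();p=s["eef_pos"];print(s["time_s"],p.round(1),s["tcp_rot"].round(3))
O=np.array([660,-131.]);ey=np.array([.965,-.262]);ex=np.array([.262,.965]) # tool y, tool x
print("tool along,lat",((p[:2]-O)@ey).round(1),((p[:2]-O)@ex).round(1))
for nm in("side","top"):
    im,X=pts(nm)
    A=(X[...,:2]-O)@ey;L=(X[...,:2]-O)@ex;Z=X[...,2]
    box=(A>-260)&(A<0)&(abs(L)<60)
    red=box&(im[...,0]>110)&(im[...,1]<70)&(Z>140)
    def st(n,m):
        if m.sum()>2:print(nm,n,m.sum(),"A",np.percentile(A[m],[5,50,95]).round(1),"L",np.percentile(L[m],[5,50,95]).round(1),"Z",np.percentile(Z[m],[3,50,97]).round(1))
    st("red",red)
    st("dark arm",box&(im.max(-1)<75)&(Z>145)&(Z<165)&(A<-20)&(A>-115))
    I=im.astype(int)
    wood=box&(I[...,0]-I[...,2]>35)&(I[...,1]-I[...,2]>12)&(I[...,0]>90)&(Z>20)
    n,lab,stt,_=cv2.connectedComponentsWithStats(wood.astype(np.uint8))
    for i in range(1,n):
        if stt[i,4]>8:st("wood px%s"%stt[i,:4],lab==i)
    for lo,hi in((45,70),(70,110),(130,150),(150,172),(172,190),(190,215)):st(f"woodz{lo}-{hi}",wood&(Z>lo)&(Z<hi))
    if len(sys.argv)>1 and nm=="side":save(sys.argv[1],im[110:290,170:320],4 if 0 else 3.3)
E
python3 q.py p3.png
```

```text
6.375 [449.2 -72.1 186.5] [-3.142e+00 -1.000e-03  1.305e+00]
tool along,lat -218.9 1.6
side red 75 A [-159.7 -138.5 -116.1] L [-2.6  3.3  6.2] Z [163.7 170.8 174.8]
side dark arm 40 A [-104.8  -65.6  -23.9] L [-0.3  2.   4.7] Z [154.3 157.3 160.8]
side wood px[279 152  10  51] 165 A [-224.2 -219.8 -215.6] L [ 3.6 18.7 48.2] Z [ 85.5 143.3 213.2]
side woodz70-110 24 A [-222.6 -219.3 -216.1] L [44.8 46.7 48.6] Z [ 78.9  95.2 108.6]
side woodz130-150 55 A [-224.4 -221.  -215.9] L [14.8 32.3 48.5] Z [131.2 141.5 146.9]
side woodz150-172 20 A [-224.5 -220.2 -216.4] L [11.9 15.3 17.6] Z [151.5 161.4 170.6]
side woodz172-190 18 A [-224.  -220.6 -216.4] L [14.1 16.  18.5] Z [173.2 180.2 187.1]
side woodz190-215 34 A [-222.2 -218.3 -214.8] L [-5.3 13.5 17.9] Z [191.6 210.9 214.4]
top dark arm 18 A [-80.  -46.4 -20.7] L [-7.5 -6.  -0.4] Z [150.7 156.8 162.1]
```

View pics/p3.png

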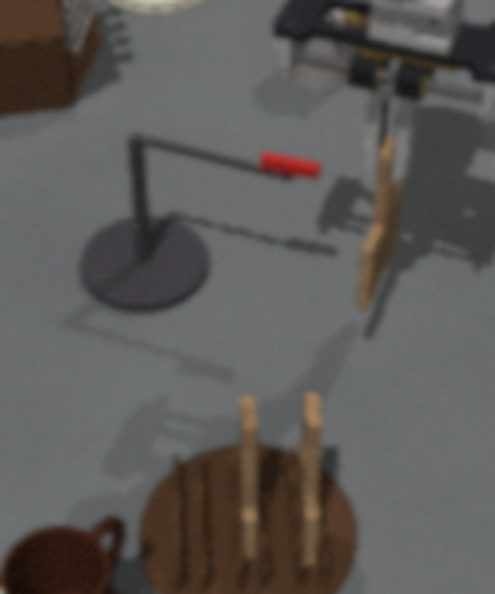

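The side view shows the largest trivet off the hook's end, with the keeper in line. Laterally the board (L≈0.9) and the arm and keeper (L≈1) agree within 1 mm, so I lower it 4.5 mm and pass the eye over the end.

>>> drive_tool(
  series="0 0 0.45 0 0 0 0;0 1 0 0 0 0 0;0 1.5 0 0 0 0 0;0 1.5 0 0 0 0 0;0 1.5 0 0 0 0 0;0 1.5 0 0 0 0 0;0 1.5 0 0 0 0 0;0 1.5 0 0 0 0 0;0 1 0 0 0 0 0;0 0 0 0 0 0 0",
)

```text
time_s: 7.72
eef_pos: [555.9, -101.9, 181.7]
tcp_rot: [-3.141, -0.0, 1.304]
wrist_force: [-0.4, -0.1, -0.6]
opening: 0.105
grasp_force: 25.0
```

```bash
python3 q.py p4.png; python3 -c "
from h import *
print(r.state()['wrist_force'],r.state()['moment'])"
```

```text
7.725 [ 555.9 -101.9  181.7] [-3.141 -0.     1.304]
tool along,lat -108.1 0.8
side red 81 A [-159.1 -139.1 -117.4] L [-4.6  2.7  6.6] Z [164.  171.7 175.1]
side dark arm 44 A [-109.2  -66.7  -27. ] L [-1.8  1.5  3.9] Z [149.  157.1 160.3]
side wood px[241 145   8  49] 146 A [-113.4 -108.8 -104.9] L [ 5.5 20.7 47.7] Z [ 82.  138.6 208.1]
side woodz70-110 27 A [-112.3 -108.9 -105.4] L [44.9 46.5 48.1] Z [ 77.   93.7 108.7]
side woodz130-150 46 A [-113.8 -109.5 -104.8] L [13.4 27.8 47. ] Z [134.  137.1 148. ]
side woodz150-172 19 A [-112.6 -109.  -105.7] L [12.2 14.5 16.8] Z [153.  164.1 170.6]
side woodz172-190 14 A [-113.6 -109.5 -105.3] L [12.  14.6 16.5] Z [173.6 178.8 187.8]
side woodz190-215 23 A [-110.9 -107.7 -104. ] L [-1.2 10.7 15.7] Z [194.5 207.  209.5]
top woodz130-150 5 A [-115.9 -112.1 -109.3] L [37.3 39.7 41.2] Z [132.3 135.1 137.8]
[ 0.64390497  0.555802   -1.12982671] [-0.03266825  0.11194903 -0.02126584]
```

View pics/p4.png

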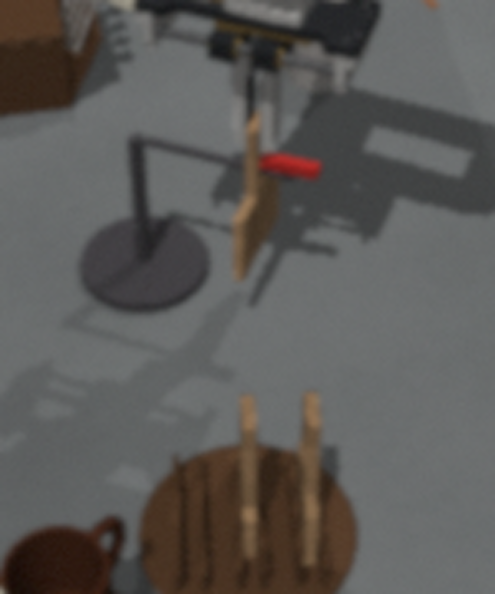

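The eye is threaded past the keeper with no contact force. On to the root end, then lower.

>>> drive_tool(
  series="0 1.5 0 0 0 0 0;0 1.5 0 0 0 0 0;0 1.5 0 0 0 0 0;0 1.5 0 0 0 0 0;0 1.2 0 0 0 0 0;0 0.8 0.2 0 0 0 0;0 0 0.5 0 0 0 0;0 0 0.5 0 0 0 0;0 0 0.3 0 0 0 0;0 0 0 0 0 0 0",
)

```text
time_s: 9.07
eef_pos: [632.1, -122.7, 166.6]
tcp_rot: [-3.141, -0.0, 1.304]
wrist_force: [0.2, -0.0, -0.7]
opening: 0.1
grasp_force: 25.0
```

>>> drive_tool(
  series="0 0 0.1 0 0 0 0;0 0 0.1 0 0 0 0;0 0 0 0 0 0 0",
)

```text
time_s: 9.45
eef_pos: [632.6, -122.9, 165.0]
tcp_rot: [3.142, -0.0, 1.304]
wrist_force: [0.2, -0.1, -0.5]
opening: 0.1
grasp_force: 25.0
```

```bash
python3 q.py |grep -v dark; python3 -c "
from h import *
print(r.state()['wrist_force'],r.state()['moment'])"
```

```text
9.45 [ 632.6 -122.9  165. ] [ 3.142 -0.     1.304]
tool along,lat -28.6 0.7
side red 86 A [-158.9 -137.1 -114.9] L [-4.7  2.6  6. ] Z [164.1 172.1 175.8]
side wood px[214 144   8  48] 147 A [-34.1 -29.6 -24.9] L [ 7.4 21.5 47.3] Z [ 64.3 121.4 192.6]
side woodz45-70 10 A [-32.3 -28.3  -2.2] L [-0.1 45.2 47.6] Z [54.4 64.4 69.5]
side woodz70-110 31 A [-33.5 -29.9 -25. ] L [42.8 45.8 47.8] Z [ 70.4  87.4 107.7]
side woodz130-150 20 A [-34.4 -28.7 -24.9] L [12.8 14.7 18.8] Z [132.3 140.2 149.2]
side woodz150-172 15 A [-32.4 -28.5 -25.2] L [12.7 14.7 16.1] Z [153.3 161.  170. ]
side woodz172-190 13 A [-31.4 -28.6 -26. ] L [ 8.1 13.8 16.5] Z [173.2 182.9 189.8]
side woodz190-215 10 A [-32.7 -28.8 -25. ] L [ 2.5  9.7 15.8] Z [191.2 192.5 194.3]
top red 14 A [-135.8 -127.  -117.3] L [-4.1 -1.1  1.7] Z [165.9 172.9 177.4]
top wood px[263 154   3   4] 9 A [-36.4 -31.7 -27.7] L [33.6 38.4 42.3] Z [116.8 119.7 123.5]
[ 0.94370548 -0.4302503  -0.67893834] [-0.01929109  0.08941416 -0.03311915]
```

>>> drive_tool(
  series="0 0 0.1 0 0 0 0;0 0 0.1 0 0 0 0;0 0 0 0 0 0 0;0 0 0 0 0 0 0",
)

```text
time_s: 10.05
eef_pos: [632.7, -122.9, 163.6]
tcp_rot: [3.141, -0.0, 1.304]
wrist_force: [-1.3, 0.2, 1.6]
opening: 0.104
grasp_force: 25.0
```

Contact: the vertical force rose from −0.7 to +1.6 N, so it is resting on the arm. Releasing.

>>> drive_tool(
  series="0 0 0 0 0 0 1.7;0 0 0 0 0 0 1.7;0 0 0 0 0 0 1.7;0 0 -1 0 0 0 1.7;0 0 -2 0 0 0 1.7;0 0 -3 0 0 0 1.7;0 0 -4 0 0 0 4;0 0 0 0 0 0 4",
)

```text
time_s: 11.05
eef_pos: [634.3, -123.3, 268.7]
tcp_rot: [3.132, -0.0, 1.304]
wrist_force: [0.3, 0.2, 0.3]
opening: 0.356
grasp_force: 0.0
```

```bash
python3 q.py p5.png|grep -v dark
```

```text
11.05 [ 634.3 -123.3  268.7] [ 3.132 -0.     1.304]
tool along,lat -26.9 0.7
side red 86 A [-158.7 -136.8 -115.1] L [-4.9  2.9  5.3] Z [163.1 171.9 175.6]
side wood px[214 142  10  50] 155 A [-34.  -30.  -25.6] L [-1.4 17.5 45.8] Z [ 61.1 121.  190.5]
side woodz45-70 12 A [-33.8 -30.8 -27.3] L [42.9 44.6 46.1] Z [54.1 61.8 68. ]
side woodz70-110 31 A [-32.9 -29.3  -4.3] L [ 3.6 44.2 46.6] Z [ 71.   90.4 108. ]
side woodz130-150 12 A [-33.  -29.8 -27.8] L [13.3 14.4 16.9] Z [130.9 140.2 149. ]
side woodz150-172 17 A [-32.  -28.4 -25.9] L [12.3 15.1 18.2] Z [151.5 160.  170.4]
side woodz172-190 32 A [-34.2 -29.9 -25.1] L [-11.7  12.4  15.8] Z [175.8 187.4 189.7]
side woodz190-215 7 A [-32.7 -30.  -27.2] L [-4.6 -0.2 10.2] Z [190.2 190.6 192.2]
top red 3 A [-160.3 -117.5 -114.5] L [-4.4 -0.8  3.9] Z [166.4 172.9 521. ]
top wood px[263 154   4   4] 11 A [-54.5 -33.6 -29.6] L [30.8 35.  41.4] Z [112.1 117.1 300.3]
```

View pics/p5.png

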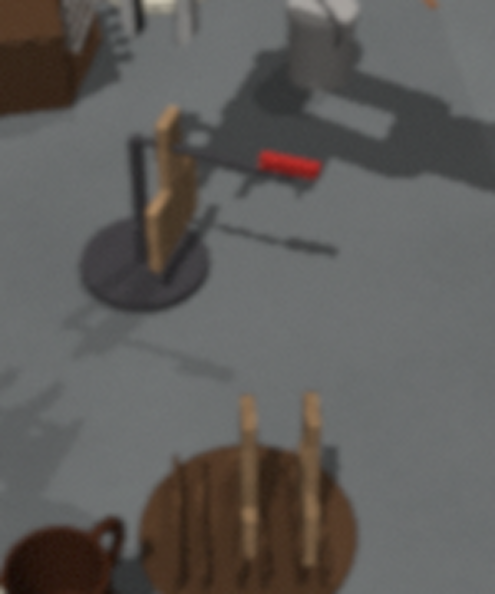

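The largest trivet hangs freely next to the post, with its grip top at side crop (170,110). Now the middle-sized one in the near slot.

>>> drive_tool(
  series="4.5 -4.17 0 0 0 0 4;4.5 -4.17 0 0 0 0 4;4.5 -4.17 0 0 0 0 4;4.5 -4.17 0 0 0 0 4;4.5 -4.17 0 0 0 0 4;0 0 2 0 0 -0.14 4;0 0 3 0 0 -0.14 4;0 0 3 0 0 -0.14 4;0 0 0 0 0 0 4;0 0 0 0 0 0 4",
)

```text
time_s: 12.4
eef_pos: [490.8, 149.1, 183.1]
tcp_rot: [-3.141, -0.0, 1.722]
wrist_force: [-0.4, 0.1, 0.7]
opening: 0.427
grasp_force: 0.0
```

>>> drive_tool(
  series="0 0.1 2 0 0 0 4;0 0 2 0 0 0 4;0 0 1.5 0 0 0 4;0 0 0 0 0 0 0;0 0 0 0 0 0 0;0 0 0 0 0 0 0;0 0 0 0 0 0 0;0 0 0 0 0 0 0",
)

```text
time_s: 13.4
eef_pos: [492.4, 149.5, 129.0]
tcp_rot: [3.14, -0.0, 1.724]
wrist_force: [-0.4, -0.3, 3.5]
opening: 0.104
grasp_force: 25.0
```

>>> drive_tool(
  series="0 0 -1 0 0 0 0;0 0 -1.3 0 0 0 0;0 0 -1.3 0 0 0 0;0 0 -1.2 0 0 0 0;0 0 -0.8 0 0 0 0;-2 0 0 0 0 0 0;-3 0 0 0 0 0 0;-3 0 0 0 0 0 0;-3 -1.5 0 0 0 0 0;-2 -2.5 0 0 0 0 0",
)

```text
time_s: 14.65
eef_pos: [471.7, 13.5, 183.8]
tcp_rot: [-3.14, -0.0, 1.723]
wrist_force: [0.0, -0.9, -0.6]
opening: 0.103
grasp_force: 25.0
```

>>> drive_tool(
  series="0 -2 0 0 0 0.1 0;0 0 0 0 0 0.11 0;0 0 0 0 0 0.11 0;0 0 0 0 0 0.1 0;0 0 0 0 0 0 0",
)

```text
time_s: 15.28
eef_pos: [452.1, 11.7, 184.1]
tcp_rot: [-3.141, -0.0, 1.305]
wrist_force: [-0.1, 0.2, -0.6]
opening: 0.102
grasp_force: 25.0
```

>>> drive_tool(
  series="-2 0 0.1 0 0 0 0;-3 1 0.1 0 0 0 0;-2.2 1 0 0 0 0 0;-1 0 0 0 0 0 0;0 0 0 0 0 0 0;0 0 0 0 0 0 0",
)

```text
time_s: 16.02
eef_pos: [449.9, -72.0, 182.0]
tcp_rot: [-3.141, -0.001, 1.305]
wrist_force: [0.5, 0.2, -1.6]
opening: 0.103
grasp_force: 25.0
```

```bash
python3 q.py|grep -v top
```

```text
16.025 [449.9 -72.  182. ] [-3.141e+00 -1.000e-03  1.305e+00]
tool along,lat -218.3 1.9
side red 75 A [-159.5 -138.9 -116. ] L [-1.   3.3  6.3] Z [164.  170.6 175.1]
side dark arm 43 A [-103.2  -56.5  -34. ] L [-1.6  1.7  4.2] Z [154.  157.4 162.8]
side wood px[214 142  10  50] 152 A [-34.1 -30.2 -25.7] L [ 0.9 17.1 45.1] Z [ 58.8 120.1 190.8]
side wood px[280 153   9  49] 143 A [-223.  -219.  -215.2] L [ 2.9 17.2 38.7] Z [ 80.9 140.5 208.8]
side woodz45-70 12 A [-33.8 -29.7 -26.6] L [41.8 43.3 45.3] Z [50.8 60.5 67.6]
side woodz70-110 58 A [-222.1  -33.   -21.6] L [29.  39.5 45.5] Z [ 70.7  92.1 108.7]
side woodz130-150 30 A [-222.3 -216.   -27.8] L [13.9 15.6 17.8] Z [130.6 140.6 149. ]
side woodz150-172 34 A [-223.  -216.4  -25.8] L [13.1 15.4 18.1] Z [151.9 161.6 171.6]
side woodz172-190 36 A [-221.6  -32.4  -26.4] L [ 2.  14.  18.3] Z [174.1 184.6 189.9]
side woodz190-215 44 A [-220.7 -216.3  -28. ] L [-7.   7.7 16.8] Z [190.4 203.  209.5]
```

>>> drive_tool(
  series="-0.1 1 0 0 0 0 0;0 1.5 0 0 0 0 0;0 1.5 0 0 0 0 0;0 1.5 0 0 0 0 0;0 1.5 0 0 0 0 0;0 1.5 0 0 0 0 0;0 1.5 0 0 0 0 0;0 1.5 0 0 0 0 0;0 1 0 0 0 0 0;0 0 0 0 0 0 0",
)

```text
time_s: 17.38
eef_pos: [570.7, -106.8, 181.6]
tcp_rot: [-3.141, -0.0, 1.304]
wrist_force: [0.5, 0.7, -1.4]
opening: 0.102
grasp_force: 25.0
```

>>> drive_tool(
  series="0 1.3 0 0 0 0 0;0 1.2 0 0 0 0 0;0 1 0 0 0 0 0;0 0 0.5 0 0 0 0;0 0 0.5 0 0 0 0;0 0 0.4 0 0 0 0;0 0 0.1 0 0 0 0;0 0 0.1 0 0 0 0;0 0 0 0 0 0 0",
)

```text
time_s: 18.5
eef_pos: [604.1, -115.8, 166.1]
tcp_rot: [3.141, -0.0, 1.304]
wrist_force: [0.5, 0.4, -0.9]
opening: 0.103
grasp_force: 25.0
```

```bash
python3 q.py|egrep -v "top|dark"
```

```text
18.5 [ 604.1 -115.8  166.1] [ 3.141 -0.     1.304]
tool along,lat -58.0 -0.0
side red 88 A [-158.5 -136.5 -115.2] L [-4.6  2.5  6.5] Z [164.3 171.9 176. ]
side wood px[214 143   9  49] 148 A [-34.1 -30.  -25.6] L [ 1.1 17.1 45.4] Z [ 59.1 120.2 190.8]
side wood px[225 146   7  46] 158 A [-62.9 -57.9 -33.9] L [-25.3  14.9  36.8] Z [ 58.9 113.2 192. ]
side woodz45-70 32 A [-61.7 -33.8 -26.5] L [-15.5  37.2  44.5] Z [53.5 62.8 68.6]
side woodz70-110 82 A [-62.9 -55.7 -25.7] L [-23.3  36.2  45.6] Z [ 71.6  96.  109.5]
side woodz130-150 28 A [-61.2 -54.7 -28. ] L [12.  13.9 15.8] Z [132.4 140.5 149.9]
side woodz150-172 31 A [-61.2 -56.  -25.6] L [12.6 14.5 16.7] Z [152.7 161.  170.5]
side woodz172-190 38 A [-59.2 -33.  -25.9] L [-0.8 13.8 17.7] Z [172.7 185.5 189.8]
side woodz190-215 20 A [-61.2 -55.6 -27.7] L [-6.2  7.1 14.8] Z [190.6 191.6 195.3]
```

>>> drive_tool(
  series="0 0 0.1 0 0 0 0;0 0 0.1 0 0 0 0;0 0 0.05 0 0 0 0;0 0 0 0 0 0 0;0 0 0 0 0 0 0",
)

```text
time_s: 19.23
eef_pos: [604.1, -115.9, 163.9]
tcp_rot: [3.141, -0.0, 1.304]
wrist_force: [-1.3, 0.4, 2.5]
opening: 0.104
grasp_force: 25.0
```

Contact (+2.5 N). Releasing and raising.

>>> drive_tool(
  series="0 0 0 0 0 0 1.7;0 0 0 0 0 0 1.7;0 0 0 0 0 0 1.7;0 0 -1 0 0 0 1.7;0 0 -2 0 0 0 1.7;0 0 -3 0 0 0 1.7;0 0 -4 0 0 0 4;0 0 0 0 0 0 4",
)

```text
time_s: 20.23
eef_pos: [605.8, -116.3, 269.0]
tcp_rot: [3.132, 0.0, 1.304]
wrist_force: [-0.2, -0.4, 0.4]
opening: 0.356
grasp_force: 0.0
```

```bash
python3 q.py|egrep "side (red|wood px)|tool"
```

```text
tool along,lat -56.2 -0.0
side red 85 A [-158.5 -137.  -116.2] L [-4.1  2.9  5.4] Z [163.8 171.8 175.4]
side wood px[214 142  10  50] 152 A [-34.1 -30.1 -26. ] L [-3.  17.6 45.3] Z [ 57.6 120.1 190.4]
side wood px[225 145   9  47] 164 A [-63.  -58.2 -34.1] L [-25.   14.2  35. ] Z [ 58.8 119.  190.2]
```

>>> drive_tool(
  series="4.9 -2.76 0 0 0 0 4;4.9 -2.76 0 0 0 0 4;4.9 -2.76 0 0 0 0 4;4.9 -2.76 0 0 0 0 4;4.8 -2.76 0 0 0 0 4;0 0 2 0 0 -0.14 4;0 0 3 0 0 -0.14 4;0 0 3 0 0 -0.14 4;0 0 0 0 0 0 4;0 0 0 0 0 0 4",
)

```text
time_s: 21.58
eef_pos: [535.3, 155.9, 183.7]
tcp_rot: [-3.141, -0.0, 1.722]
wrist_force: [0.2, -0.2, 0.2]
opening: 0.429
grasp_force: 0.0
```

>>> drive_tool(
  series="0 0.1 2 0 0 0 4;0 0 2 0 0 0 4;0 0 1.5 0 0 0 4;0 0 0 0 0 0 0;0 0 0 0 0 0 0;0 0 0 0 0 0 0;0 0 0 0 0 0 0;0 0 0 0 0 0 0",
)

```text
time_s: 22.58
eef_pos: [536.9, 156.2, 129.6]
tcp_rot: [3.14, -0.0, 1.724]
wrist_force: [0.6, 0.9, 4.0]
opening: 0.105
grasp_force: 25.0
```

>>> drive_tool(
  series="0 0 -1 0 0 0 0;0 0 -1.3 0 0 0 0;0 0 -1.3 0 0 0 0;0 0 -1.2 0 0 0 0;0 0 -0.8 0 0 0 0;-2 0 0 0 0 0 0;-3 -2 0 0 0 0 0;-3 -3 0 0 0 0 0;-3 -3 0 0 0 0 0;-2.2 -1.8 0 0 0 0 0",
)

```text
time_s: 23.82
eef_pos: [457.9, 8.4, 183.9]
tcp_rot: [-3.14, 0.0, 1.722]
wrist_force: [-0.2, -0.5, -0.1]
opening: 0.105
grasp_force: 25.0
```

>>> drive_tool(
  series="0 0 0 0 0 0.1 0;0 0 0 0 0 0.11 0;0 0 0 0 0 0.11 0;0 0 0 0 0 0.1 0;-2 0.2 0.1 0 0 0 0;-3 1 0.1 0 0 0 0;-2.2 0.3 0 0 0 0 0;-0.8 0 0 0 0 0 0;0 0 0 0 0 0 0;0 0 0 0 0 0 0",
)

```text
time_s: 25.08
eef_pos: [452.8, -70.0, 182.4]
tcp_rot: [-3.141, -0.0, 1.304]
wrist_force: [-0.2, -0.2, -0.8]
opening: 0.104
grasp_force: 25.0
```

```bash
python3 q.py|egrep "side (red|wood)|tool"
```

```text
tool along,lat -215.9 4.6
side red 76 A [-159.5 -138.9 -116.6] L [-2.   3.2  5.8] Z [163.5 170.8 175.2]
side wood px[273 116   5   3] 11 A [-180.6 -176.3 -171.3] L [-13.2  -8.4  -6.9] Z [307.1 311.2 313.5]
side wood px[214 142  10  50] 150 A [-34.1 -30.  -25.4] L [-1.5 17.7 44.8] Z [ 58.9 120.2 190.4]
side wood px[225 145   9  47] 161 A [-63.2 -58.4 -33.8] L [-23.1  14.5  34.9] Z [ 56.4 117.3 190.4]
side wood px[279 154   9  46] 139 A [-221.1 -216.7 -212.3] L [ 1.  19.9 31.7] Z [ 79.2 146.1 208. ]
side woodz45-70 31 A [-60.4 -33.6 -26.2] L [-19.1  34.1  44.5] Z [51.6 61.3 69.1]
side woodz70-110 110 A [-219.7  -58.7  -26.3] L [12.6 32.4 44.6] Z [ 72.1  97.6 109.5]
side woodz130-150 49 A [-220.  -61.  -28.] L [ 4.8 14.7 21.1] Z [130.6 141.7 149.1]
side woodz150-172 48 A [-221.1  -58.7  -26. ] L [11.9 15.7 20.6] Z [150.5 159.1 171.2]
side woodz172-190 74 A [-219.1  -56.6  -26.9] L [-9.7 13.6 20.8] Z [173.5 187.3 189.7]
side woodz190-215 46 A [-219.1 -214.1  -29.6] L [-4.8 11.6 20.1] Z [190.4 204.5 210.2]
```

>>> drive_tool(
  series="-0.3 0 0 0 0 0 0;0 0.8 0 0 0 0 0;0 1.5 0 0 0 0 0;0 1.5 0 0 0 0 0;0 1.5 0 0 0 0 0;0 1.5 0 0 0 0 0;0 1.5 0 0 0 0 0;0 1.5 0 0 0 0 0;0 1.5 0 0 0 0 0;0 1.1 0 0 0 0 0",
)

```text
time_s: 26.42
eef_pos: [572.7, -106.3, 182.3]
tcp_rot: [-3.141, -0.0, 1.304]
wrist_force: [0.7, 0.1, -0.5]
opening: 0.104
grasp_force: 25.0
```

>>> drive_tool(
  series="0 0.4 0 0 0 0 0;0 0 0.5 0 0 0 0;0 0 0.5 0 0 0 0;0 0 0.4 0 0 0 0;0 0 0.1 0 0 0 0;0 0 0.1 0 0 0 0;0 0 0 0 0 0 0",
)

```text
time_s: 27.3
eef_pos: [575.6, -107.1, 166.6]
tcp_rot: [3.141, -0.0, 1.304]
wrist_force: [-0.5, -0.7, -1.4]
opening: 0.106
grasp_force: 25.0
```

```bash
python3 q.py|egrep "side (red|wood px)|tool"
```

```text
tool along,lat -87.7 0.9
side red 86 A [-158.5 -136.8 -114.9] L [-6.   2.5  6.1] Z [164.2 171.5 175.2]
side wood px[214 143  10  49] 157 A [-34.5 -30.  -25.8] L [-0.2 17.2 45.8] Z [ 60.1 120.8 190.7]
side wood px[225 145   8  47] 164 A [-63.1 -58.  -33.7] L [-25.5  14.7  34.8] Z [ 58.  117.5 190.2]
side wood px[235 148   6  44] 139 A [-91.9 -88.1 -63.4] L [-30.8  15.4  27.9] Z [ 57.7 113.2 192. ]
```

>>> drive_tool(
  series="0 0 0.1 0 0 0 0;0 0 0.1 0 0 0 0;0 0 0.05 0 0 0 0;0 0 0 0 0 0 0;0 0 0 0 0 0 0",
)

```text
time_s: 28.02
eef_pos: [575.7, -107.1, 164.4]
tcp_rot: [3.141, -0.0, 1.304]
wrist_force: [-1.7, 0.7, 3.0]
opening: 0.108
grasp_force: 25.0
```

>>> drive_tool(
  series="0 0 0 0 0 0 1.7;0 0 0 0 0 0 1.7;0 0 0 0 0 0 1.7;0 0 -1 0 0 0 1.7;0 0 -2 0 0 0 1.7;0 0 -2.5 0 0 0 1.7;0 0 -2 0 0 0 0;1 -2 0 0 0 0 0;1 -3 0 0 0 0 0;0.2 -2.2 0 0 0 0 0",
)

```text
time_s: 29.28
eef_pos: [511.4, -66.2, 240.0]
tcp_rot: [3.14, -0.0, 1.305]
wrist_force: [0.2, -0.1, 0.2]
opening: 0.002
grasp_force: 0.0
```

>>> drive_tool(
  series="0 0 0 0 0 0 0;0 0 3 0 0 0 0;0 0 3 0 0 0 0;0 0 0 0 0 0 0;0 0 0 0 0 0 0",
)

```text
time_s: 29.9
eef_pos: [513.0, -67.3, 180.2]
tcp_rot: [3.14, -0.0, 1.304]
wrist_force: [0.0, -0.3, 1.1]
opening: 0.007
grasp_force: 0.0
```

```bash
python3 q.py p6.png|egrep "side (red|wood px)|tool|\["
```

```text
29.9 [513.  -67.3 180.2] [ 3.14  -0.     1.304]
tool along,lat -158.6 22.9
side red 30 A [-132.9 -123.5 -114.1] L [-0.1  3.5  6.1] Z [163.4 170.9 175.2]
side dark arm 43 A [-103.9  -64.   -34.3] L [-2.6  2.  10.2] Z [151.8 158.2 164.2]
side wood px[247 115   7   3] 14 A [-123.4 -115.6 -109.3] L [ 6.3  8.7 11.2] Z [306.1 308.9 310.3]
side wood px[214 142  10  50] 153 A [-34.4 -29.9 -25.8] L [-3.4 16.8 45.6] Z [ 61.7 120.8 190.9]
side wood px[225 145   9  47] 165 A [-63.  -58.1 -34.4] L [-24.   14.4  34.6] Z [ 57.7 119.5 190.4]
side wood px[235 149   8  43] 136 A [-92.4 -88.3 -63.9] L [-29.8  15.2  26.6] Z [ 61.4 115.1 190.8]
side woodz45-70 42 A [-90.8 -45.9 -27.9] L [-21.5  31.   45.4] Z [51.2 62.5 69.7]
side woodz70-110 131 A [-91.5 -61.1 -26.7] L [-29.9  26.5  45.4] Z [ 72.5  94.6 109.4]
side woodz130-150 44 A [-90.9 -58.1 -28.3] L [11.4 14.3 16.9] Z [131.4 139.7 149.1]
side woodz150-172 46 A [-90.8 -56.7 -26. ] L [12.9 14.7 16.4] Z [150.8 159.8 170.6]
side woodz172-190 83 A [-92.1 -59.3 -26.1] L [-8.5 12.9 16.9] Z [174.3 187.5 189.9]
side woodz190-215 23 A [-89.5 -58.1 -26.6] L [-9.1  3.2 13.4] Z [190.  190.9 192.5]
top wood px[263 153  18   6] 54 A [-36.7 -32.6 -27.7] L [-12.4  11.9  37.9] Z [113.8 146.1 193.9]
top wood px[279 159  10   4] 24 A [-36.9 -33.4 -29.7] L [-45.5 -32.5 -16.9] Z [109.8 117.5 133.8]
top woodz172-190 19 A [-35.7 -31.6 -27.6] L [-13.7  -2.2  11.7] Z [180.8 186.3 189.8]
top woodz190-215 7 A [-36.6 -34.5 -29.5] L [-12.4  -1.2   6.5] Z [191.  193.  196.4]
```

View pics/p6.png

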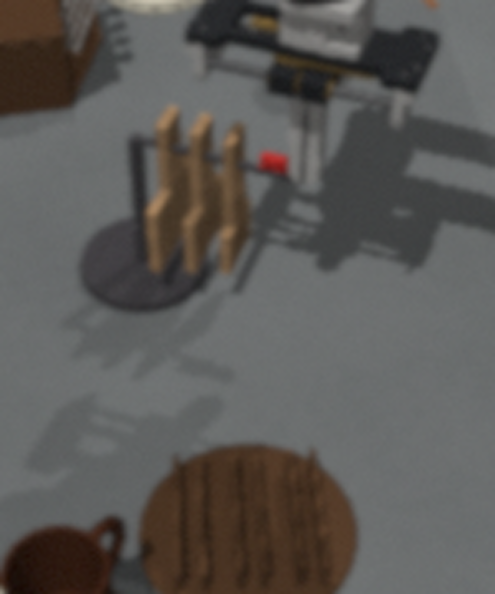

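All three hang in order, with the rack empty and the closed fingers beside the keeper's outer half at side crop (308,150). I push the keeper's outer end across to −L (anticlockwise).

>>> drive_tool(
  series="0 0 1.5 0 0 0 0;-0.6 0 0 0 0 0 0;-0.6 0 0 0 0 0 0;-0.6 0 0 0 0 0 0;-0.6 0 0 0 0 0 0;-0.6 0 0 0 0 0 0;-0.6 0 0 0 0 0 0;-0.5 0 0 0 0 0 0;0 0 0 0 0 0 0",
)

```text
time_s: 31.12
eef_pos: [500.9, -107.5, 164.0]
tcp_rot: [3.142, 0.001, 1.303]
wrist_force: [-1.4, -1.4, 1.2]
opening: 0.006
grasp_force: 0.5
```

```bash
python3 q.py |egrep "(red|side wood px)|tool"
```

```text
tool along,lat -159.7 -19.0
side red 46 A [-143.5 -136.  -126. ] L [-11.5   7.6  22.9] Z [161.  173.1 175.7]
side wood px[253 112   6   3] 14 A [-124.1 -116.1 -109.9] L [-33.9 -33.2 -29.9] Z [288.2 292.5 294.5]
side wood px[214 142  10  50] 154 A [-34.4 -30.3 -25.6] L [-1.1 17.3 45.4] Z [ 59.4 119.9 190.9]
side wood px[225 145   9  47] 161 A [-63.2 -58.1 -34.4] L [-24.4  14.2  35.2] Z [ 58.1 118.  190.4]
side wood px[236 147   8  45] 147 A [-92.6 -88.1 -64.3] L [-28.8  14.6  25.7] Z [ 60.5 123.6 191.4]
```

>>> drive_tool(
  series="0 0.2 0 0 0 0 0;0 0.2 0 0 0 0 0;0 0 0 0 0 0 0",
)

```text
time_s: 31.6
eef_pos: [505.2, -107.6, 164.0]
tcp_rot: [3.141, 0.0, 1.304]
wrist_force: [-1.3, -0.3, 3.0]
opening: 0.006
grasp_force: 0.9
```

```bash
cat > k.py <<'E'
from h import *
s=r.state();print(s["wrist_force"].round(1),s["eef_pos"].round(1))
im,X=pts("side")
red=(X[...,0]>460)&(X[...,0]<580)&(abs(X[...,1]+95)<50)&(X[...,2]>120)&(im[...,0]>110)&(im[...,1]<70)
v,u=np.nonzero(red&(X[...,2]>170));P=cast("side",u,v,173.)[:,:2]
l=cv2.fitLine(P.astype(np.float32),cv2.DIST_HUBER,0,.01,.01).ravel()
a=np.arctan2(l[1],l[0])+.265;print(len(u),"keeper angle vs arm",a%np.pi)
E
python3 k.py
```

```text
[-1.3 -0.3  3. ] [ 505.2 -107.6  164. ]
37 keeper angle vs arm 1.494276
```

>>> drive_tool(
  series="0 0.1 0 0 0 0 0;0 0 0 0 0 0 0;0 0 0 0 0 0 0",
)

```text
time_s: 32.02
eef_pos: [506.1, -107.7, 164.0]
tcp_rot: [3.141, -0.0, 1.304]
wrist_force: [-1.3, -1.5, 1.1]
opening: 0.004
grasp_force: 0.8
```

>>> drive_tool(
  series="0 0.1 0 0 0 0 0;0 0 0 0 0 0 0;0 0 0 0 0 0 0",
)

```text
time_s: 32.4
eef_pos: [506.4, -107.9, 163.9]
tcp_rot: [-3.14, -0.0, 1.304]
wrist_force: [-4.9, -0.1, 2.5]
opening: -0.001
grasp_force: 2.4
```

```bash
python3 k.py
```

```text
[-4.9 -0.1  2.5] [ 506.4 -107.9  163.9]
36 keeper angle vs arm 1.5436968
```

The force rose to 5 N and the tip stopped advancing, so the keeper is at its stop. One more light press, then I back off outwards and up.

>>> drive_tool(
  series="0 0.1 0 0 0 0 0;0 0 0 0 0 0 0;0 -1 0 0 0 0 0;0 -3 0 0 0 0 0;0 -3 -3 0 0 0 0;0 -3 -4 0 0 0 0;0 -4 -4 0 0 0 0;0 -4 0 0 0 0 0;0 0 0 0 0 0 0;0 0 0 0 0 0 0",
)

```text
time_s: 33.7
eef_pos: [334.9, -60.8, 273.7]
tcp_rot: [3.14, -0.001, 1.304]
wrist_force: [1.0, 0.4, -0.0]
opening: 0.007
grasp_force: 0.0
```

```bash
python3 k.py; python3 q.py p7.png|egrep "side (red|wood px)|tool"
```

```text
[ 1.   0.4 -0. ] [334.9 -60.8 273.7]
45 keeper angle vs arm 1.483322
tool along,lat -332.1 -17.5
side red 50 A [-141.9 -137.1 -132.4] L [-16.5   5.2  24.5] Z [160.9 172.5 176.3]
side wood px[214 142  10  50] 143 A [-33.6 -29.8 -25.5] L [-3.2 18.  45.6] Z [ 57.8 119.1 190.9]
side wood px[225 145   9  47] 155 A [-63.4 -58.3 -34.1] L [-22.   14.   35.7] Z [ 58.1 119.3 190.1]
side wood px[236 147   8  45] 134 A [-92.6 -88.1 -76.8] L [-16.   14.8  26.1] Z [ 59.5 127.9 191. ]
```

View pics/p7.png

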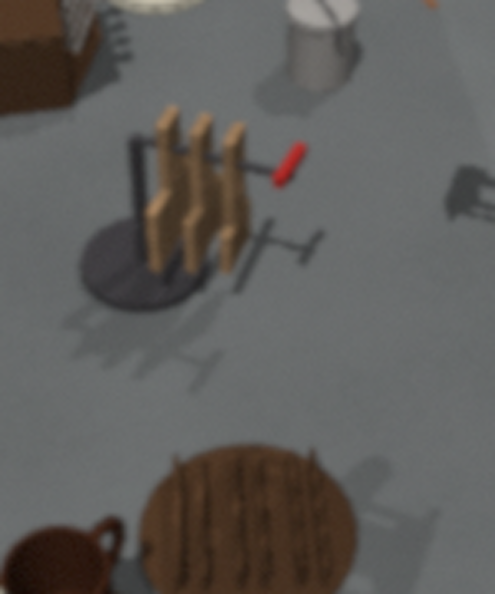

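The three trivets hang in order, the keeper at crop (290,163) is crosswise at about 1.5 rad, and the arm is clear. Handing in.

```bash
python3 -c "
from cell import r
print(r.finish_job())"
```

```text
the job is handed in; nothing more can be done
None
```

I handed the job in at about 34 s: all three trivets hang on the hook, largest nearest the post, then middle, then smallest; the keeper is crosswise at its stop (about 1.5 rad by camera), nothing else was touched, and no verdict came back.

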